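Bench power-up in order

TASK

Power up the bench instruments in their start-up order: with a fingertip press the yellow key, then the blue key, then the green key, each lightly and just far enough down that it stays on. Leave the red switch untouched, and do not lift or shift the switch boxes or anything else on the bench.

Things in the scene. Friction and masses are not known exactly. Their poses are not given: they have to be found in the camera images.
- yellow_top (a point): centre of the top face of the yellow key, a round yellow push key 35 mm across; the point goes down with the key. Key up, it is 47 mm above the worktop.
- yellow_key (a joint): how far the yellow key is down, in m: about 0 (up to 0.0015) at the start, 0.012 at its bottom stop. It slides straight down against about 3 N of friction, has no spring, and stays where it is left; its instrument is on from 0.005 down, so about 0.008 is a good press; the bottom stop is hard, and the switch should not feel more than 20 N.
- yellow_switch: the loose white switch box that carries the yellow key in the middle of its top: 64 x 64 mm, 30 mm high, about 0.5 kg, rubber feet; origin at the centre of its underside, z up.
- blue_top (a point): centre of the top face of the blue key, a round blue push key 35 mm across; the point goes down with the key. Key up, it is 47 mm above the worktop.
- blue_key (a joint): how far the blue key is down, in m: about 0 (up to 0.0015) at the start, 0.012 at its bottom stop. It slides straight down against about 3 N of friction, has no spring, and stays where it is left; its instrument is on from 0.005 down, so about 0.008 is a good press; the bottom stop is hard, and the switch should not feel more than 20 N.
- blue_switch: the loose white switch box that carries the blue key in the middle of its top: 64 x 64 mm, 30 mm high, about 0.5 kg, rubber feet; origin at the centre of its underside, z up.
- green_top (a point): centre of the top face of the green key, a round green push key 35 mm across; the point goes down with the key. Key up, it is 47 mm above the worktop.
- green_key (a joint): how far the green key is down, in m: about 0 (up to 0.0015) at the start, 0.012 at its bottom stop. It slides straight down against about 3 N of friction, has no spring, and stays where it is left; its instrument is on from 0.005 down, so about 0.008 is a good press; the bottom stop is hard, and the switch should not feel more than 20 N.
- green_switch: the loose white switch box that carries the green key in the middle of its top: 64 x 64 mm, 30 mm high, about 0.5 kg, rubber feet; origin at the centre of its underside, z up.
- red_top (a point): centre of the top face of the red key, a round red push key 35 mm across; the point goes down with the key. Key up, it is 47 mm above the worktop.
- red_key (a joint): how far the red key is down, in m: about 0 (up to 0.0015) at the start, 0.012 at its bottom stop. It slides straight down against about 3 N of friction, has no spring, and stays where it is left; its instrument is on from 0.005 down, so about 0.008 is a good press; the bottom stop is hard, and the switch should not feel more than 20 N.
- red_switch: the loose white switch box that carries the red key in the middle of its top: 64 x 64 mm, 30 mm high, about 0.5 kg, rubber feet; origin at the centre of its underside, z up.
- wash_bottle: white bottle with a red cap, 72 mm across, 165 mm high; origin at the centre of its underside; a bystander.
- dose_bottle: small off-white bottle, 38 mm across, 78 mm high; origin at the centre of its underside; a bystander.
- timer: light grey bench timer lying flat, 62 x 62 x 20 mm; origin at the centre of its underside; a bystander.
- petri_dish: petri dish, 54 mm across, 16 mm high; origin at the centre of its underside; a bystander.
- amber_bottle: brown bottle with a black cap, 44 mm across, 95 mm high; origin at the centre of its underside; a bystander.

How it is judged:
By the outcome, as a careful person would: the job done as asked, in the order asked, and still so for the second after the job is handed in, with the robot touching nothing.
It also fails if it takes over 48 s, if anything falls off the work surface, if the arm or the gripper's body presses on something with over 40 N, if the wrist force passes 120 N, or if a joint passes its speed limit or range.

ROBOT

A 6-joint arm with a two-finger parallel gripper is mounted at the origin on the work surface; the furniture and walls round the work are solid. World frame = base frame: x ahead of the robot, y to its left, z up, the work surface at z = 0. Lengths are in m, angles in rad, forces in N, time in s.
With the tool pointing down it reaches from about 0.25 to 0.725 m from the base axis. Payload 4 kg.
Tool frame: the origin (TCP) lies midway between the tips of the shut fingers; the grasp point (between the pads) lies 19 mm behind it (bot.grip_point_offset is the distance from the TCP to the grasp point, in m); z points along the fingers, y is the line along which they close (so a half turn about z gives the same grasp; the last joint's range is limited). The gripper opens to 85 mm and grips with 20 to 120 N. Pads are 22 mm wide; open, the fingers measure 114 mm over their backs; the gripper's body (76 mm by 85 mm) begins 54 mm behind the grasp point. The pads swing forward as they close: fully open they stand 13 mm farther back than shut.
Start: joints at [1.275, 0.241, 0.005, 1.335, 0, 1.571], TCP at [0.146, 0.478, 0.207] pointing down, gripper open.
Joint ranges: [-2.72, 2.72], [-1.05, 1.87], [-1.09, 1.28], [-1.99, 2.15], [-1.42, 1.44], [-3.14, 3.14]. Speed limits (rad/s): [2.79, 2.79, 3.14, 3.14, 3.14, 3.14].

INTERFACE

Orientations are given as a unit quaternion [x, y, z, w].
In Python, from workcell import bot gives the robot as it stands.
- The arm moves only by the tool step_arm, never from a script. Its argument "targets" is text: rows parted by semicolons, each of 7 numbers parted by spaces: the opening, from -1 (shut) to 1 (fully open), so that 0 is half open, then the shift along the world's x, y, z normalised to -1 to 1, where 1 is 0.5 m, then the turn, a rotation vector about the world's x, y, z normalised to -1 to 1, where 1 is pi/4 rad. In form: gripper x y z wx wy wz; .... A call has 1 to 10 rows; each row is the pose to reach, as a shift and turn from the pose commanded when the call began; what a row does not reach only later rows make up. A row lasts 1/12 s, in which the tool goes at most 41.7 mm and 7.16 degrees, less where a joint would pass 70% of its speed; a pose out of reach is approached as far as the arm can. A call with a number of a shift or a turn outside -1 to 1 is refused whole. A call with a gripper value outside its range is refused whole. The fingers move at their own pace and stop on an object; the grip force is fixed at half the most. Time passes only in rows, so rows that repeat a pose let the fingers close. It gives the time, the measured TCP pose, the force, the opening and the grip force at its end, in the units of the state.
- bot.get_obs(): the state, without advancing time (a new reading comes with each control period).
- bot.camera(name): name is "scene" or "top" or "wrist"; returns the picture (400x640x3 uint8, red, green, blue); there is no depth.
- bot.camera_info(name): a dict with "vertical_fov" (degrees; the focal length in pixels is half the picture's height over the tangent of half this angle, whatever the lens; pixels are square), "cx", "cy" (the principal point, pixels), "pose" (4x4, takes a point from camera to world coordinates). Camera axes: x right, y up, looking along -z (the intrinsics and any distortion apply to the point x, -y, -z); pixel columns grow to the right and rows downward; lengths in m; the calibration is good to about 2 mm. A picture is of the moment at which its call begins: read the wrist's pose just before it. camera_info takes no time and is no camera call; for the wrist camera it gives the pose at the moment of the call.
- bot.job_done(): hands the job in; it is judged then, once.
The state is a dict: "clock": time; "joint_pos": joint angles; "joint_vel": joint speeds; "tau": joint torques, N m; "eef_pos": TCP position; "tool_rot": TCP orientation; "ft_force": force on the tool from outside, world axes, zero at the start; "ft_torque": the same for the moment, N m; "grip_width": finger opening in m; "grasp_force": force on a finger pad.
Only numpy, scipy, OpenCV 4.12 (cv2) and the standard library are available. Lean on these libraries where they do the work, as an engineer would, in place of code of your own. Each camera call takes 0.05 s, during which the arm holds its last target. There are 200 camera calls.

## Working session

There is one attempt and no reset: what is moved stays moved. The work goes in short steps, Python scripts to look and compute and a tool call to move; the robot and the scene stay as the last step left them, time stands still between calls to the robot, and variables do not carry over. Pictures are saved under pics/ and viewed, at most 10 in all, crops included, and the job is handed in when it is done.

Besides the shell and the picture viewer there is one more tool, called after "Request:" as name(argument=value, ...) on one line, values as JSON. step_arm: Moves the arm, as the interface text tells. Scaled input: -1 to 1 covers 0.5 m each way for a shift and pi/4 rad each way for a turn. Its arguments: {"type":"object","properties":{"targets":{"type":"string"}},"required":["targets"]}

```bash
mkdir -p pics; python3 - <<'E'
from workcell import bot
import cv2
for n in("top","scene"):
    i=bot.camera_info(n);print(n,i)
    cv2.imwrite(f"pics/{n}0.png",bot.camera(n)[:,:,::-1])
o=bot.get_obs();print(o)
E
```

```text
top {'vertical_fov': 49.84859226666204, 'cx': 326.0513422743346, 'cy': 207.5956151482073, 'pose': array([[-0.02834669,  0.99363473, -0.10902521,  0.37049983],
       [-0.99941219, -0.02606856,  0.02226461, -0.07065917],
       [ 0.01928076,  0.10959225,  0.99378961,  1.13842726],
       [ 0.        ,  0.        ,  0.        ,  1.        ]])}
scene {'vertical_fov': 44.45084865459243, 'cx': 319.8212711697788, 'cy': 202.73900318586166, 'pose': array([[-0.86898913,  0.27565753, -0.41093896, -0.04098833],
       [-0.49444044, -0.45071267,  0.74322724,  0.8380781 ],
       [ 0.01966079,  0.84904123,  0.52796064,  0.72738695],
       [ 0.        ,  0.        ,  0.        ,  1.        ]])}
{'clock': 0.1, 'joint_pos': array([ 1.27500075e+00,  2.41321806e-01,  3.88462793e-03,  1.33515008e+00,
       -9.12924455e-06,  1.57082077e+00]), 'joint_vel': array([-0.00056948, -0.00115629,  0.00319594, -0.00102465, -0.00114318,
        0.0001072 ]), 'tau': array([-6.24832683e-05, -3.73136866e+01,  2.53011364e+01,  1.08809536e-02,
       -6.21270920e-05,  1.56853645e-05]), 'eef_pos': array([0.1455854 , 0.47773328, 0.20631969]), 'tool_rot': array([ 1.47371225e-01,  9.89080846e-01, -8.86364415e-04, -1.27429528e-04]), 'ft_force': array([-0.84638485,  0.15646595, -0.51714348]), 'ft_torque': array([ 0.04852461, -0.01743608,  0.03416397]), 'grasp_force': 0.0, 'grip_width': 0.08535142857774593}
```

View pics/top0.png

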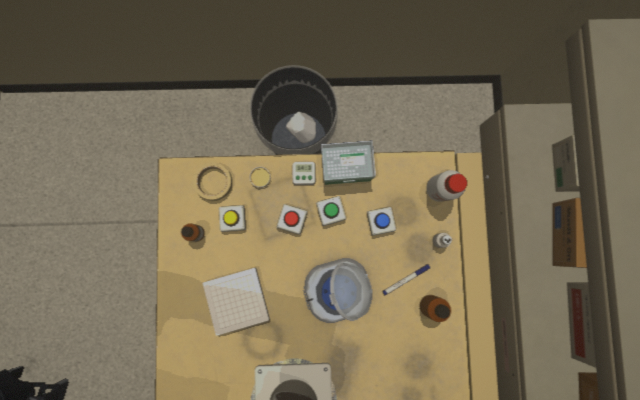

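View pics/scene0.png

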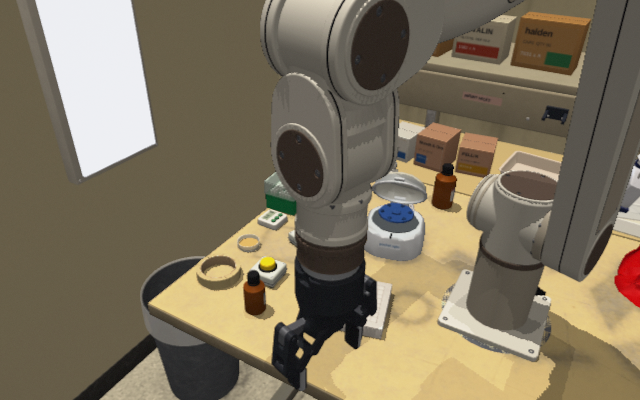

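The top view shows the yellow key at about (231,217), red (291,218), green (331,210) and blue (382,221). The tallest nearby items are the petri dish, the timer and the centrifuge. In the scene view the arm hides most of the switches.

```bash
cat > h.py <<'E'
import numpy as np, cv2
from workcell import bot
def foc(i): return 200/np.tan(np.radians(i["vertical_fov"]/2))
def ray(i,u,v,z):
    f=foc(i);P=i["pose"];d=P[:3,:3]@np.array([(u-i["cx"])/f,-(v-i["cy"])/f,-1]);c=P[:3,3]
    return c+d*(z-c[2])/d[2]
def proj(i,p):
    f=foc(i);P=i["pose"];q=P[:3,:3].T@(np.array(p)-P[:3,3])
    return i["cx"]+f*q[0]/-q[2], i["cy"]-f*q[1]/-q[2]
R={"yellow":((24,33),),"blue":((100,125),),"green":((50,85),),"red":((0,6),)}
def blobs(img,minA=80):
    h=cv2.cvtColor(img,cv2.COLOR_RGB2HSV);out={}
    for c,((a,b),) in R.items():
        m=cv2.inRange(h,(a,170,60),(b,255,255))
        n,_,s,ce=cv2.connectedComponentsWithStats(m)
        out[c]=[(ce[k].round(1).tolist(),s[k,2:5].tolist()) for k in range(1,n) if s[k,4]>minA]
    return out
E
python3 - <<'E'
from h import *
im=cv2.imread("pics/top0.png")[:,:,::-1].copy();i=bot.camera_info("top")
for c,l in blobs(im).items():
    for p,s in l: print(c,p,s,ray(i,*p,.047).round(4))
print(proj(i,(0,0,0)),proj(i,[.1456,.4777,.206]))
s=bot.camera_info("scene");print(proj(s,[.1456,.4777,.206]),proj(s,(0,0,0)))
print([b for b in blobs(cv2.imread("pics/scene0.png")[:,:,::-1].copy(),30)["yellow"]])
print(bot.camera_info("wrist"))
cv2.imwrite("pics/crop.png",cv2.resize(im[150:260,160:480,::-1],None,fx=2.5,fy=2.5,interpolation=2))
E
```

```text
yellow [230.2, 217.2] [13, 13, 136] [0.4721 0.1485 0.047 ]
red [457.1, 182.7] [19, 17, 247] [ 0.546  -0.4355  0.047 ]
red [291.1, 218.2] [13, 13, 131] [ 0.4655 -0.0055  0.047 ]
(np.float64(293.62996737061457), np.float64(403.05491882871183)) (np.float64(55.39345860595358), np.float64(372.00526974104844))
(np.float64(324.39487975481035), np.float64(383.44180927193736)) (np.float64(494.0716738371076), np.float64(312.01014128417614))
[([267.4, 262.8], [15, 13, 139])]
{'vertical_fov': 70.69498276954238, 'cx': 317.00626192332027, 'cy': 200.3097223453801, 'pose': array([[ 0.29096904, -0.92407633, -0.24783051,  0.08354782],
       [ 0.95673056,  0.28051875,  0.07730375,  0.49622047],
       [-0.00191346, -0.25960002,  0.96571433,  0.37325872],
       [ 0.        ,  0.        ,  0.        ,  1.        ]])}
```

View pics/crop.png

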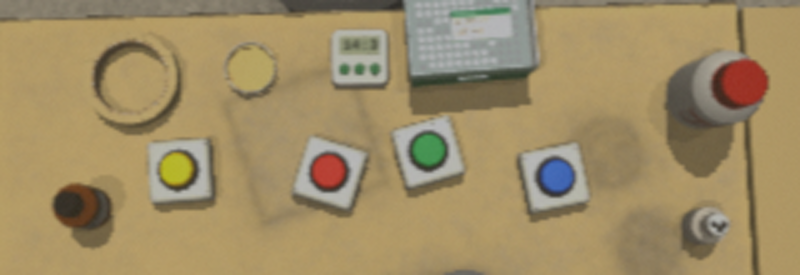

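```bash
python3 - <<'E'
from h import *
i=bot.camera_info("top");s=bot.camera_info("scene")
print("Y scene",ray(s,267.4,262.8,.047).round(4))
for n,p in dict(b=(382.4,220.3),g=(331,210),y=(230.7,217.7)).items(): print(n,ray(i,*p,.047).round(4))
im=cv2.imread("pics/top0.png");h=cv2.cvtColor(im,cv2.COLOR_BGR2HSV);print(h[220,382],h[210,331])
E
```

```text
Y scene [0.4634 0.1569 0.047 ]
b [ 0.4539 -0.2379  0.047 ]
g [ 0.4837 -0.1076  0.047 ]
y [0.4708 0.1472 0.047 ]
[110 161 181] [ 65 133 148]
```

Request:
step_arm(targets="-1 0 0 0.02 0 0 0; -1 0.08 -0.04 0.02 0 0 0; -1 0.15 -0.08 0.02 0 0 0; -1 0.22 -0.14 0.02 0 0 0; -1 0.29 -0.20 0.02 0 0 0; -1 0.35 -0.26 0.02 0 0 0; -1 0.41 -0.32 0.02 0 0 0; -1 0.47 -0.38 0.02 0 0 0; -1 0.53 -0.44 0.02 0 0 0; -1 0.53 -0.44 0.02 0 0 0")

```text
clock: 0.93
eef_pos: [0.414, 0.2546, 0.2178]
tool_rot: [0.15, 0.989, -0.0, 0.001]
ft_force: [-0.2, 0.7, 0.5]
grip_width: -0.0001
grasp_force: 0.0
```

```bash
python3 - <<'E'
from h import *
im=bot.camera("wrist");i=bot.camera_info("wrist");cv2.imwrite("pics/w1.png",im[:,:,::-1]);np.savez("w1",**{k:i[k] for k in i})
R["blue"]=((100,125),)
for c,l in blobs(im).items():
    for p,s in l: print(c,p,s,ray(i,*p,.047).round(4))
print(proj(i,bot.get_obs()["eef_pos"]),bot.get_obs()["eef_pos"])
E
```

```text
yellow [253.7, 242.6] [26, 25, 489] [0.4691 0.1509 0.047 ]
blue [3.0, 306.5] [9, 20, 114] [ 0.4556 -0.2138  0.047 ]
green [82.9, 302.2] [22, 20, 242] [ 0.4824 -0.1048  0.047 ]
red [145.7, 269.5] [28, 25, 497] [4.627e-01 2.000e-04 4.700e-02]
(np.float64(318.0122016494928), np.float64(230.65000226784386)) [0.41430023 0.2544826  0.21765156]
```

View pics/w1.png

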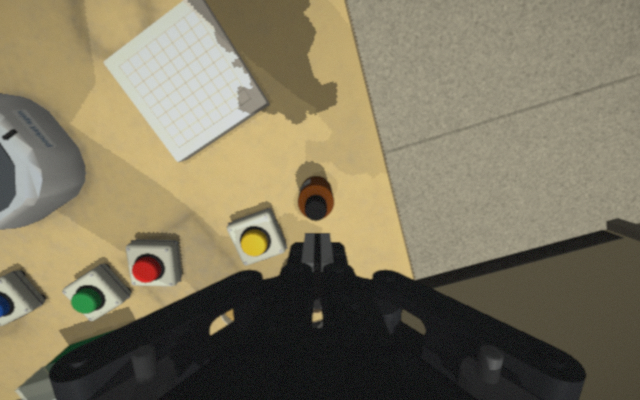

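The wrist view shows the yellow key at (254,243), clear of the fingertips at (317,235). The amber bottle is just below the tool at (317,200). Next I'll go above yellow and look again.

Request:
step_arm(targets="-1 0.05 -0.08 0 0 0 0; -1 0.09 -0.15 0 0 0 0; -1 0.11 -0.2 -0.05 0 0 0; -1 0.11 -0.2 -0.12 0 0 0; -1 0.11 -0.2 -0.18 0 0 0; -1 0.11 -0.2 -0.18 0 0 0; -1 0.11 -0.2 -0.18 0 0 0; -1 0.11 -0.2 -0.18 0 0 0")

```text
clock: 1.65
eef_pos: [0.4666, 0.1593, 0.1289]
tool_rot: [0.147, 0.989, 0.001, 0.001]
ft_force: [-1.3, -0.6, 0.8]
grip_width: 0.0
grasp_force: 0.0
```

```bash
python3 - <<'E'
from h import *
o=bot.get_obs();i=bot.camera_info("wrist");im=bot.camera("wrist");cv2.imwrite("pics/w2.png",im[:,:,::-1])
print(o["eef_pos"],o["ft_force"],proj(i,o["eef_pos"]))
for c,l in blobs(im).items():
    for p,s in l: print(c,p,s,ray(i,*p,.047).round(4))
E
```

```text
[0.46663881 0.15925698 0.12890371] [-1.27903562 -0.6480131   0.79540168] (np.float64(318.0534540146368), np.float64(230.71119810484913))
yellow [307.7, 204.2] [37, 36, 1002] [0.4697 0.1488 0.047 ]
green [68.4, 288.2] [33, 28, 509] [ 0.4836 -0.1054  0.047 ]
red [156.0, 242.0] [38, 34, 1000] [ 4.635e-01 -4.000e-04  4.700e-02]
```

View pics/w2.png

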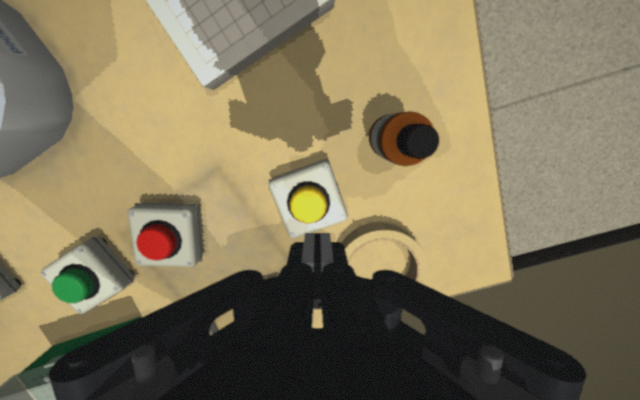

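Yellow sits at (308,204), which gives (0.470, 0.149). The two wrist measurements agree to within 2 mm. I'll descend close to it.

Request:
step_arm(targets="-1 0.006 -0.02 -0.04 0 0 0; -1 0.006 -0.02 -0.1 0 0 0; -1 0.006 -0.02 -0.13 0 0 0; -1 0.006 -0.02 -0.15 0 0 0; -1 0.006 -0.02 -0.15 0 0 0; -1 0.006 -0.02 -0.15 0 0 0; -1 0.006 -0.02 -0.15 0 0 0")

```text
clock: 2.28
eef_pos: [0.4703, 0.1491, 0.0539]
tool_rot: [0.147, 0.989, 0.001, 0.002]
ft_force: [0.1, -0.3, 0.8]
grip_width: -0.0003
grasp_force: 0.0
```

Request:
step_arm(targets="-1 0 0 -0.006 0 0 0; -1 0 0 -0.012 0 0 0; -1 0 0 -0.014 0 0 0; -1 0 0 -0.016 0 0 0; -1 0 0 -0.018 0 0 0; -1 0 0 -0.02 0 0 0; -1 0 0 -0.022 0 0 0; -1 0 0 -0.022 0 0 0")

```text
clock: 2.95
eef_pos: [0.4686, 0.1482, 0.0409]
tool_rot: [0.147, 0.989, -0.0, -0.0]
ft_force: [1.1, 0.6, 0.1]
grip_width: 0.0002
grasp_force: 0.0
```

Request:
step_arm(targets="-1 0 0 -0.002 0 0 0; -1 0 0 -0.004 0 0 0")

```text
clock: 3.12
eef_pos: [0.4688, 0.1483, 0.0391]
tool_rot: [0.147, 0.989, 0.0, 0.0]
ft_force: [0.3, 0.8, -0.4]
grip_width: 0.0002
grasp_force: 0.0
```

```bash
python3 - <<'E'
from h import *
for k in range(3):
    o=bot.get_obs();print(o["eef_pos"],o["ft_force"],o["tau"].round(2));im=bot.camera("wrist")
cv2.imwrite("pics/w3.png",cv2.resize(im[100:300,200:440,::-1],None,fx=3,fy=3,interpolation=2))
E
```

```text
[0.4688315  0.14830909 0.03908743] [ 0.26872379  0.81200614 -0.35345191] [ -0.   -38.86  20.82   0.05  -0.    -0.  ]
[0.46864467 0.14824246 0.03885647] [-0.34116816  0.08458691 -0.00385222] [-0.000e+00 -3.918e+01  2.105e+01 -1.000e-02 -0.000e+00 -0.000e+00]
[0.46861601 0.14821866 0.03891388] [-0.3471007  -0.86501739  0.48547336] [ -0.   -38.79  20.83  -0.04  -0.     0.  ]
```

View pics/w3.png

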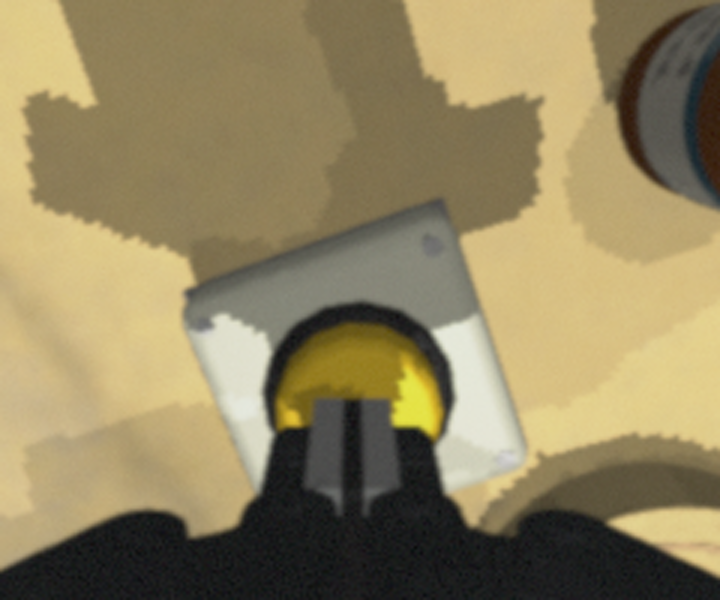

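The fingertips are over the yellow key in the crop, with the tip at about (350,400) and the key spanning columns 275–443. The force reads about 0, so contact isn't certain. I'll go on in 1 mm steps and watch the force.

Request:
step_arm(targets="-1 0 0 -0.002 0 0 0")

```text
clock: 3.35
eef_pos: [0.469, 0.1483, 0.0382]
tool_rot: [0.147, 0.989, 0.0, 0.0]
ft_force: [-1.4, 0.4, 0.1]
grip_width: 0.0002
grasp_force: 0.0
```

```bash
python3 - <<'E'
from h import *
im=bot.camera("top")[:,:,::-1];i=bot.camera_info("wrist")
z=bot.get_obs();P=i["pose"]
print(z["eef_pos"],z["ft_force"])
E
```

```text
[0.4687456  0.14829994 0.03798378] [-0.49623704  0.26243019 -0.83372611]
```

```bash
python3 - <<'E'
from h import *
im=bot.camera("scene")[:,:,::-1];print(bot.get_obs()["ft_force"])
a=cv2.imread("pics/scene0.png")
c=np.hstack([x[215:305,220:320] for x in (a,im)])
cv2.imwrite("pics/s1.png",cv2.resize(c,None,fx=4,fy=4,interpolation=2))
E
```

```text
[-0.04880304 -0.12722428  0.03776913]
```

View pics/s1.png

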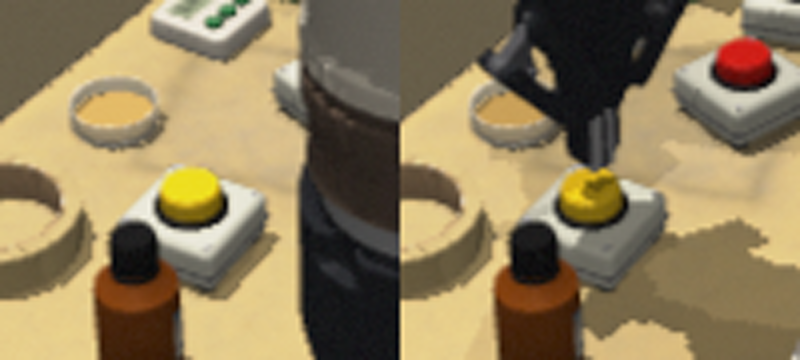

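```bash
python3 - <<'E'
from h import *
s=bot.camera_info("scene");o=bot.get_obs()
print(o["eef_pos"],o["joint_pos"])
for z in(.035,.038,.047,.055): print(z,np.round(proj(s,[.4687,.1483,z]),1))
im=bot.camera("scene");g=im[245:275,255:285];np.save("g",g)
h=cv2.cvtColor(g,cv2.COLOR_RGB2HSV)
a=cv2.cvtColor(cv2.imread("pics/scene0.png")[245:275,255:285],cv2.COLOR_BGR2HSV)
for n,q in(("before",a),("now",h)):
  m=(q[:,:,0]>20)&(q[:,:,0]<34)&(q[:,:,1]>185);print(n);print("\n".join("%d "%(245+k)+"".join("#" if v else "." for v in r) for k,r in enumerate(m)))
E
```

```text
[0.46870046 0.14826507 0.038012  ] [ 3.06378896e-01  3.68368331e-01 -2.92082355e-01  9.10450071e-01
 -9.83563653e-06  6.02220440e-01]
0.035 [267.9 264.2]
0.038 [267.8 263.1]
0.047 [267.7 259.9]
0.055 [267.5 257. ]
before
245 ..............................
246 ..............................
247 ..............................
248 ..............................
249 ..............................
250 ..............................
251 ..............................
252 ..............................
253 ..............................
254 ..............................
255 ..............................
256 ..............................
257 ............###...............
258 .........#########............
259 .......############...........
260 .......############...........
261 ......##############..........
262 ......##############..........
263 .....###############..........
264 .....################.........
265 .....################.........
266 .....###############..........
267 ......##############..........
268 ......#############...........
269 ........#########.............
270 
[... 524 characters left out ...]

255 ..............................
256 ..............................
257 ...........#...##.............
258 .........#########............
259 .......############...........
260 .......############...........
261 ......#############...........
262 ......##############..........
263 .....###############..........
264 .....################.........
265 .....################.........
266 .....###############..........
267 ......##############..........
268 ......#############...........
269 ........##########............
270 ............###...............
271 ..............................
272 ..............................
273 ..............................
274 ..............................
```

The key hasn't moved: its mask is identical before and now. The tip sits about 10 mm above it in the scene view, so the reported TCP height reads low. I'll carry on down, guided by force.

Request:
step_arm(targets="-1 0 0 -0.003 0 0 0; -1 0 0 -0.006 0 0 0; -1 0 0 -0.008 0 0 0")

```text
clock: 3.75
eef_pos: [0.4686, 0.1483, 0.0339]
tool_rot: [0.147, 0.989, -0.0, -0.0]
ft_force: [-0.3, -0.2, 0.8]
grip_width: 0.0001
grasp_force: 0.0
```

Request:
step_arm(targets="-1 0 0 -0.002 0 0 0; -1 0 0 -0.004 0 0 0")

```text
clock: 3.92
eef_pos: [0.4687, 0.1483, 0.0319]
tool_rot: [0.147, 0.989, -0.0, -0.0]
ft_force: [0.4, 0.4, 0.1]
grip_width: 0.0002
grasp_force: 0.0
```

```bash
cat > k.py <<'E'
from h import *
import sys
u,v=int(sys.argv[1]),int(sys.argv[2]);lo,hi=int(sys.argv[3]),int(sys.argv[4])
im=bot.camera("scene");o=bot.get_obs();print(o["clock"],o["eef_pos"],o["ft_force"])
q=cv2.cvtColor(im[v-20:v+15,u-15:u+15],cv2.COLOR_RGB2HSV)
for k,r in enumerate(q):
    print(v-20+k,"".join("#" if lo<p[0]<hi and p[1]>int(sys.argv[5]) else ("o" if p[2]<70 else ".") for p in r))
E
python3 k.py 270 265 20 34 185
```

```text
3.9667 [0.46855991 0.14823244 0.03176713] [-0.29153749  0.49159145  0.16095753]
245 .oooooooooooooooo.oo..........
246 ..ooooooooooooooo.oo..........
247 ...ooooooooooo.oo.oo..........
248 ....oooooooooo.oo.oo..........
249 .......oooooo..oo.oo..........
250 .......oooooo..oo.oo..........
251 .......oooooo..oo.oo..........
252 .......oooooo..oo.oo..........
253 .......oooooo..oo.oo..........
254 .......oooooo..oo.............
255 ........ooooo..oo.............
256 .........ooooo..o.............
257 ..........oooo..oo............
258 .........##oo.................
259 .......#####....###...........
260 .......#####...####...........
261 ......#############...........
262 ......##############..........
263 .....###############..........
264 .....################o........
265 ....o################o........
266 ....o################o........
267 ....o.##############oo........
268 ....oo#############oo.........
269 .....oo.##########ooo.........
270 ......oooo..####oooo..........
271 oo.....ooooooooooo............
272 ooo........oooo...............
273 oooo..........................
274 oooo........................o.
275 oooo........................o.
276 ooooo.........................
277 ooooo.........................
278 ooooo.........................
279 ooooo.........................
```

Request:
step_arm(targets="-1 0 0 -0.002 0 0 0; -1 0 0 -0.004 0 0 0")

```text
clock: 4.13
eef_pos: [0.4688, 0.1483, 0.0301]
tool_rot: [0.147, 0.989, 0.0, 0.0]
ft_force: [-0.4, 0.9, -0.2]
grip_width: -0.0001
grasp_force: 0.0
```

Request:
step_arm(targets="-1 0 0 -0.002 0 0 0")

```text
clock: 4.22
eef_pos: [0.4688, 0.1483, 0.029]
tool_rot: [0.147, 0.989, 0.0, 0.0]
ft_force: [-0.0, -0.5, 0.4]
grip_width: 0.0002
grasp_force: 0.0
```

Request:
step_arm(targets="-1 0 0 -0.002 0 0 0")

```text
clock: 4.3
eef_pos: [0.4688, 0.1483, 0.028]
tool_rot: [0.147, 0.989, -0.0, -0.0]
ft_force: [-0.5, 0.0, -0.1]
grip_width: -0.0
grasp_force: 0.0
```

Request:
step_arm(targets="-1 0 0 -0.002 0 0 0")

```text
clock: 4.38
eef_pos: [0.4687, 0.1483, 0.027]
tool_rot: [0.147, 0.989, 0.0, -0.0]
ft_force: [0.5, 0.9, 0.9]
grip_width: -0.0001
grasp_force: 0.0
```

```bash
python3 k.py 270 265 20 34 185|head -28
```

```text
4.4333 [0.46859517 0.14823664 0.02682267] [ 0.21462469 -0.25352232 -0.94522496]
245 oooooooooooooooooooo..........
246 oooooooooooooooooooo..........
247 .oooooooooooooooo.oo..........
248 ..ooooooooooooooo.oo..........
249 ...ooooooooooo.oo.oo..........
250 ......ooooooo..oo.oo..........
251 .......oooooo..oo.oo..........
252 .......oooooo..oo.oo..........
253 .......oooooo..oo.oo..........
254 .......oooooo..oo.oo..........
255 .......ooooooo.oo.oo..........
256 .......ooooooo..o.............
257 ........oooooo..oo............
258 ........#ooooo..o.............
259 .......###ooo...oo............
260 ......#####oo..oo.............
261 ......######....###...........
262 ......#######..#####..........
263 .....###############..........
264 .....################o........
265 ....o################o........
266 ....o################o........
267 ....o.##############oo........
268 ....oo#############oo.........
269 .....oo.##########ooo.........
270 ......oooo#####ooooo..........
271 oo.....ooooooooooo............
```

Request:
step_arm(targets="-1 0 0 -0.002 0 0 0")

```text
clock: 4.52
eef_pos: [0.4688, 0.1483, 0.0261]
tool_rot: [0.147, 0.989, 0.0, 0.0]
ft_force: [0.8, 0.1, -0.2]
grip_width: 0.0
grasp_force: 0.0
```

Request:
step_arm(targets="-1 0 0 -0.002 0 0 0")

```text
clock: 4.6
eef_pos: [0.4688, 0.1483, 0.0251]
tool_rot: [0.147, 0.989, 0.0, 0.0]
ft_force: [-0.0, 0.7, 0.5]
grip_width: 0.0
grasp_force: 0.0
```

Request:
step_arm(targets="-1 0 0 -0.002 0 0 0")

```text
clock: 4.68
eef_pos: [0.4688, 0.1483, 0.024]
tool_rot: [0.147, 0.989, 0.0, 0.0]
ft_force: [0.2, 0.7, -0.3]
grip_width: -0.0
grasp_force: 0.0
```

Request:
step_arm(targets="-1 0 0 -0.002 0 0 0")

```text
clock: 4.77
eef_pos: [0.4688, 0.1483, 0.023]
tool_rot: [0.147, 0.989, 0.0, 0.0]
ft_force: [0.3, 0.2, 0.5]
grip_width: 0.0
grasp_force: 0.0
```

```bash
python3 k.py 270 265 20 34 185|head -28
```

```text
4.8167 [0.46859435 0.14823881 0.02281395] [ 0.25253774 -0.05306102 -0.7423269 ]
245 ooooooooooooooooooooo.........
246 oooooooooooooooooooo..........
247 oooooooooooooooooooo..........
248 ooooooooooooooooo.oo..........
249 .oooooooooooooooo.oo..........
250 ..ooooooooooooooo.oo..........
251 .....ooooooooo.oo.oo..........
252 .......oooooo..oo.oo..........
253 .......oooooo..oo.oo..........
254 .......oooooo..oo.oo..........
255 .......ooooooo.ooooo..........
256 .......ooooooo.oo.oo..........
257 .......oooooo...o.............
258 ........oooooo..oo............
259 .......##ooooo..oo............
260 ......####oooo..oo............
261 ......#####ooo..o.............
262 ......#####......###..........
263 .....########..#####..........
264 .....################o........
265 ....o################o........
266 ....o################o........
267 ....o###############oo........
268 ....oo#############oo.........
269 .....ooo##########ooo.........
270 ......oooo######oooo..........
271 oo.....ooooooooooo............
```

```bash
python3 - <<'E'
from h import *
a=bot.camera("scene")[225:285,235:305,::-1];b=bot.camera("wrist")[150:270,250:390,::-1]
c=np.hstack([cv2.resize(a,(400,343),interpolation=cv2.INTER_CUBIC),cv2.resize(b,(400,343),interpolation=cv2.INTER_CUBIC)])
cv2.imwrite("pics/c8.png",c)
E
```

```text
(no output)
```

View pics/c8.png

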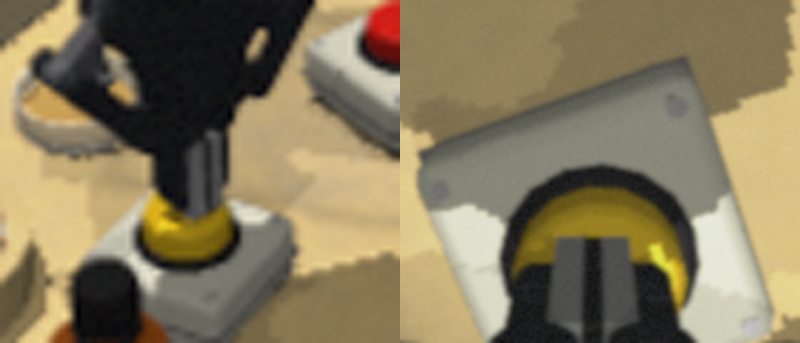

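The fingertip is right over the key centre in both views: scene tip (190,215), wrist tip (590,240) in the crops. I'll keep going in 1 mm steps.

Request:
step_arm(targets="-1 0 0 -0.002 0 0 0")

```text
clock: 5.0
eef_pos: [0.4689, 0.1484, 0.0222]
tool_rot: [0.147, 0.989, 0.0, 0.0]
ft_force: [-0.5, -0.4, 0.0]
grip_width: 0.0004
grasp_force: 0.0
```

Request:
step_arm(targets="-1 0 0 -0.002 0 0 0")

```text
clock: 5.08
eef_pos: [0.4689, 0.1484, 0.0213]
tool_rot: [0.147, 0.989, 0.0, 0.0]
ft_force: [-1.0, -0.6, 3.6]
grip_width: -0.0001
grasp_force: 1.4
```

```bash
python3 k.py 270 265 20 34 185|head -28
```

```text
5.1333 [0.46893647 0.14836226 0.0211709 ] [-1.11829606 -0.45560157  1.10401668]
245 ooooooooooooooooooooo.........
246 ooooooooooooooooooooo.........
247 oooooooooooooooooooo..........
248 oooooooooooooooooooo..........
249 ooooooooooooooooo.oo..........
250 ..ooooooooooooooo.oo..........
251 ....oooooooooo.oo.oo..........
252 ......oooooooo.oo.oo..........
253 .......oooooo..oo.oo..........
254 .......oooooo..oo.oo..........
255 .......oooooo..oo.oo..........
256 .......oooooo..oo.oo..........
257 .......ooooooo.oo.oo..........
258 .......oooooo...o.............
259 ........oooooo..o.............
260 ......###oooo...oo............
261 ......####ooo...oo............
262 ......#####oo...o.##..........
263 .....#######....####..........
264 .....########.#######o........
265 ....o################o........
266 ....o################o........
267 ....o.##############oo........
268 ....oo#############oo.........
269 .....oo.##########ooo.........
270 ......ooo#######oooo..........
271 oo.....ooooooooooo............
```

Contact at z = 0.0217, with 3.6 N. Now 7 mm further down.

Request:
step_arm(targets="-1 0 0 -0.002 0 0 0; -1 0 0 -0.004 0 0 0; -1 0 0 -0.006 0 0 0")

```text
clock: 5.38
eef_pos: [0.4689, 0.1484, 0.0183]
tool_rot: [0.147, 0.989, 0.0, 0.0]
ft_force: [-0.8, -0.3, 3.1]
grip_width: 0.0001
grasp_force: 1.5
```

Request:
step_arm(targets="-1 0 0 -0.002 0 0 0; -1 0 0 -0.004 0 0 0")

```text
clock: 5.55
eef_pos: [0.469, 0.1483, 0.0161]
tool_rot: [0.147, 0.989, 0.0, 0.0]
ft_force: [-0.2, 0.2, 2.3]
grip_width: 0.0
grasp_force: 1.5
```

Request:
step_arm(targets="-1 0 0 -0.002 0 0 0; -1 0 0 -0.003 0 0 0; -1 0 0 -0.003 0 0 0")

```text
clock: 5.8
eef_pos: [0.4689, 0.1483, 0.0145]
tool_rot: [0.147, 0.989, 0.0, 0.0]
ft_force: [0.9, 0.4, 1.8]
grip_width: -0.0002
grasp_force: 0.7
```

```bash
python3 k.py 270 265 20 34 185|head -30
```

```text
5.85 [0.46893497 0.14833133 0.01449414] [-0.10631586  0.4810996   1.55399389]
245 o...oooooooooooooooooo........
246 ooooooooooooooooooooo.........
247 ooooooooooooooooooooo.........
248 ooooooooooooooooooooo.........
249 oooooooooooooooooooo..........
250 oooooooooooooooooooo..........
251 ooooooooooooooooo.oo..........
252 ..ooooooooooooooo.oo..........
253 ...oooooooooooooo.oo..........
254 .....ooooooooo.oo.oo..........
255 .......ooooooo.oo.oo..........
256 .......oooooo..oo.oo..........
257 .......oooooo..oo..o..........
258 .......oooooo...o..o..........
259 .......oooooo...oo.o..........
260 .......ooooooo..o.............
261 ........oooooo..oo............
262 .......##ooooo..oo............
263 ......####oooo..oo............
264 .....######oo...o..##o........
265 ....o#######.....####o........
266 ....o########..######o........
267 ....o###############oo........
268 ....oo#############oo.........
269 .....oo.##########ooo.........
270 ......ooo#######oooo..........
271 oo.....ooooooooooo............
272 ooo........oooo...............
273 oooo..........................
```

Yellow is down about 7 mm: its top edge dropped about 2.5 px and the force stayed near 3 N. I'll lift and travel to blue.

Request:
step_arm(targets="-1 0 0 0.04 0 0 0; -1 0 0 0.1 0 0 0; -1 0 0 0.16 0 0 0; -1 0 -0.06 0.2 0 0 0; -1 0 -0.14 0.2 0 0 0; -1 0 -0.22 0.2 0 0 0; -1 0 -0.3 0.2 0 0 0; -1 0 -0.38 0.2 0 0 0; -1 0 -0.46 0.2 0 0 0; -1 0 -0.54 0.2 0 0 0")

```text
clock: 6.68
eef_pos: [0.4679, -0.1234, 0.1143]
tool_rot: [0.147, 0.989, 0.0, -0.0]
ft_force: [1.2, -0.9, 0.4]
grip_width: -0.0002
grasp_force: 0.0
```

Request:
step_arm(targets="-1 -0.01 -0.08 0 0 0 0; -1 -0.02 -0.16 0 0 0 0; -1 -0.03 -0.2 0 0 0 0; -1 -0.03 -0.2 0 0 0 0; -1 -0.03 -0.2 0 0 0 0; -1 -0.03 -0.2 0 0 0 0")

```text
clock: 7.18
eef_pos: [0.4533, -0.221, 0.1141]
tool_rot: [0.147, 0.989, 0.0, -0.001]
ft_force: [0.3, -0.0, -0.5]
grip_width: -0.0001
grasp_force: 0.0
```

```bash
sed -i 's/(a,170,60)/(a,150,60)/' h.py; cat > w.py <<'E'
from h import *
o=bot.get_obs();i=bot.camera_info("wrist");im=bot.camera("wrist");cv2.imwrite(f"pics/w{o['clock']:.2f}.png",im[:,:,::-1])
print(o["clock"],o["eef_pos"],o["ft_force"],o["joint_pos"].round(2))
for c,l in blobs(im,150).items():
    for p,s in l: print(c,p,s,ray(i,*p,.047).round(4),ray(i,*p,.039).round(4))
E
python3 w.py
```

```text
7.1833 [ 0.45328543 -0.22099236  0.11410533] [ 0.26684699 -0.02466156 -0.51487672] [-0.45  0.31 -0.15  1.11  0.   -0.16]
blue [147.8, 99.1] [35, 38, 553] [ 0.3341 -0.324   0.047 ] [ 0.3322 -0.3282  0.039 ]
blue [297.2, 206.5] [39, 38, 1173] [ 0.4516 -0.239   0.047 ] [ 0.4537 -0.2402  0.039 ]
green [448.5, 197.3] [40, 38, 1128] [ 0.4816 -0.1124  0.047 ] [ 0.4847 -0.1093  0.039 ]
green [439.1, 264.0] [77, 28, 860] [ 0.5416 -0.1317  0.047 ] [ 0.5467 -0.1292  0.039 ]
red [565.0, 141.9] [50, 43, 1595] [ 0.463  -0.0133  0.047 ] [ 0.4654 -0.0068  0.039 ]
```

Blue is at (297,206), which gives (0.452, -0.239). The top camera gave (0.454, -0.238). I'll descend to about 8 mm above contact.

Request:
step_arm(targets="-1 0 -0.035 -0.05 0 0 0; -1 0 -0.035 -0.1 0 0 0; -1 0 -0.035 -0.14 0 0 0; -1 0 -0.035 -0.16 0 0 0; -1 0 -0.035 -0.166 0 0 0; -1 0 -0.035 -0.166 0 0 0; -1 0 -0.035 -0.166 0 0 0")

```text
clock: 7.82
eef_pos: [0.4547, -0.2389, 0.0325]
tool_rot: [0.147, 0.989, -0.0, 0.001]
ft_force: [-0.4, 0.6, 0.1]
grip_width: -0.0001
grasp_force: 0.0
```

```bash
python3 w.py; python3 - <<'E'
import cv2,glob,numpy as np
f=sorted(glob.glob("pics/w[0-9].*.png"))[-1]
cv2.imwrite("pics/c9.png",cv2.resize(cv2.imread(f)[140:270,250:390],None,fx=3,fy=3,interpolation=2))
E
```

```text
7.8167 [ 0.45472142 -0.23892737  0.03253906] [-0.40280111  0.64825237  0.05495582] [-0.48  0.41 -0.24  0.92  0.   -0.19]
blue [97.3, 76.3] [53, 61, 1383] [ 0.3384 -0.3193  0.047 ] [ 0.3356 -0.3244  0.039 ]
blue [315.0, 224.2] [58, 41, 1481] [ 0.445  -0.2379  0.047 ] [ 0.4478 -0.2388  0.039 ]
green [539.9, 220.8] [68, 57, 2766] [ 0.4802 -0.1144  0.047 ] [ 0.4849 -0.1088  0.039 ]
green [521.4, 307.7] [106, 47, 2177] [ 0.5352 -0.1307  0.047 ] [ 0.5427 -0.126   0.039 ]
```

View pics/c9.png

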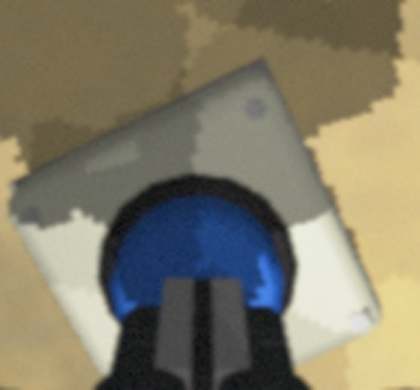

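The tip at (200,280) is centred on the blue key, which spans columns 105–290. Now the guarded descent.

Request:
step_arm(targets="-1 0 0 -0.004 0 0 0; -1 0 0 -0.008 0 0 0; -1 0 0 -0.012 0 0 0; -1 0 0 -0.015 0 0 0; -1 0 0 -0.017 0 0 0; -1 0 0 -0.017 0 0 0")

```text
clock: 8.37
eef_pos: [0.4535, -0.2391, 0.0228]
tool_rot: [0.147, 0.989, 0.0, -0.0]
ft_force: [0.3, 0.1, -0.0]
grip_width: -0.0002
grasp_force: 0.0
```

Request:
step_arm(targets="-1 0 0 -0.002 0 0 0")

```text
clock: 8.45
eef_pos: [0.4538, -0.2393, 0.0221]
tool_rot: [0.147, 0.989, -0.0, 0.0]
ft_force: [0.9, 0.2, 0.5]
grip_width: -0.0001
grasp_force: 0.0
```

Request:
step_arm(targets="-1 0 0 -0.002 0 0 0")

```text
clock: 8.53
eef_pos: [0.4538, -0.2393, 0.0212]
tool_rot: [0.147, 0.989, -0.0, 0.0]
ft_force: [-0.4, 0.2, 3.0]
grip_width: 0.0001
grasp_force: 1.4
```

Request:
step_arm(targets="-1 0 0 -0.002 0 0 0")

```text
clock: 8.62
eef_pos: [0.4538, -0.2393, 0.0203]
tool_rot: [0.147, 0.989, -0.0, 0.0]
ft_force: [-0.6, 1.1, 3.0]
grip_width: 0.0
grasp_force: 1.4
```

Contact again at about z = 0.0217. Now down to about z = 0.0145.

Request:
step_arm(targets="-1 0 0 -0.002 0 0 0; -1 0 0 -0.004 0 0 0; -1 0 0 -0.006 0 0 0")

```text
clock: 8.87
eef_pos: [0.4538, -0.2393, 0.0172]
tool_rot: [0.147, 0.989, -0.0, 0.0]
ft_force: [-0.5, -0.2, 3.1]
grip_width: -0.0
grasp_force: 1.5
```

Request:
step_arm(targets="-1 0 0 -0.002 0 0 0; -1 0 0 -0.004 0 0 0; -1 0 0 -0.005 0 0 0; -1 0 0 -0.005 0 0 0")

```text
clock: 9.2
eef_pos: [0.4538, -0.2393, 0.0145]
tool_rot: [0.147, 0.989, -0.0, 0.0]
ft_force: [0.5, 0.0, 1.0]
grip_width: 0.0001
grasp_force: 0.8
```

Request:
step_arm(targets="-1 0 0 0.04 0 0 0; -1 0 0 0.1 0 0 0; -1 0 0 0.16 0 0 0; -1 0.02 0.08 0.17 0 0 0; -1 0.04 0.16 0.17 0 0 0; -1 0.05 0.22 0.17 0 0 0; -1 0.058 0.24 0.17 0 0 0; -1 0.058 0.24 0.17 0 0 0; -1 0.058 0.24 0.17 0 0 0")

```text
clock: 9.95
eef_pos: [0.4827, -0.119, 0.0992]
tool_rot: [0.147, 0.989, -0.0, -0.0]
ft_force: [0.3, -0.4, 0.3]
grip_width: -0.0003
grasp_force: 0.0
```

```bash
python3 w.py
```

```text
9.95 [ 0.4827069  -0.11901431  0.09924256] [ 0.34249034 -0.3588543   0.30789797] [-0.24  0.31 -0.19  1.07 -0.    0.05]
yellow [631.7, 97.3] [20, 44, 598] [0.4689 0.1254 0.047 ] [0.4706 0.1336 0.039 ]
blue [15.0, 99.1] [34, 40, 652] [ 0.339  -0.3081  0.047 ] [ 0.3361 -0.3157  0.039 ]
blue [173.1, 211.9] [41, 39, 1251] [ 0.4524 -0.233   0.047 ] [ 0.4536 -0.2378  0.039 ]
green [327.6, 203.0] [41, 39, 920] [ 0.4816 -0.1104  0.047 ] [ 0.4838 -0.1108  0.039 ]
red [446.9, 144.9] [48, 46, 1620] [ 0.4637 -0.0102  0.047 ] [ 0.4653 -0.0069  0.039 ]
```

Green comes out at (0.482, -0.110), agreeing with the top view. I'll descend.

Request:
step_arm(targets="-1 0 0.019 -0.05 0 0 0; -1 0 0.019 -0.1 0 0 0; -1 0 0.019 -0.13 0 0 0; -1 0 0.019 -0.14 0 0 0; -1 0 0.019 -0.147 0 0 0; -1 0 0.019 -0.15 0 0 0; -1 0 0.019 -0.15 0 0 0; -1 0 0.019 -0.15 0 0 0")

```text
clock: 10.67
eef_pos: [0.4837, -0.1103, 0.0255]
tool_rot: [0.148, 0.989, -0.0, 0.001]
ft_force: [1.1, -0.1, -0.4]
grip_width: 0.0001
grasp_force: 0.0
```

```bash
python3 w.py; python3 - <<'E'
import cv2,glob,os
f=max(glob.glob("pics/w*.png"),key=os.path.getmtime)
cv2.imwrite("pics/c10.png",cv2.resize(cv2.imread(f)[140:270,250:390],None,fx=3,fy=3,interpolation=2))
E
```

```text
10.6667 [ 0.48366102 -0.11028738  0.02554819] [ 1.14209069 -0.11116286 -0.44475604] [-0.22  0.39 -0.3   0.88 -0.    0.07]
blue [99.8, 250.9] [59, 53, 2448] [ 0.4515 -0.2287  0.047 ] [ 0.4531 -0.2362  0.039 ]
green [321.6, 227.0] [59, 42, 1101] [ 0.4741 -0.1055  0.047 ] [ 0.477  -0.1062  0.039 ]
red [491.3, 157.2] [73, 66, 3657] [ 0.463  -0.0113  0.047 ] [ 0.4654 -0.0068  0.039 ]
```

View pics/c10.png

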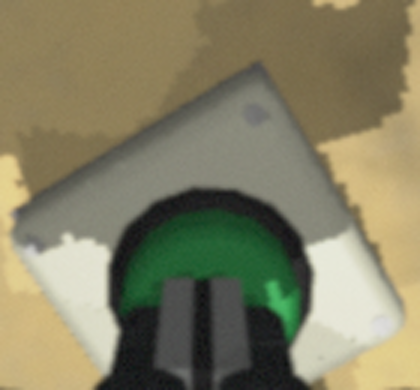

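The tip at (203,280) is within about 2 mm of the green key's centre (column 211). Now the guarded press.

Request:
step_arm(targets="-1 0 0 -0.001 0 0 0; -1 0 0 -0.001 0 0 0; -1 0 0 -0.002 0 0 0")

```text
clock: 10.97
eef_pos: [0.4831, -0.1097, 0.0241]
tool_rot: [0.147, 0.989, -0.0, 0.0]
ft_force: [-0.4, -0.5, -0.3]
grip_width: 0.0002
grasp_force: 0.0
```

Request:
step_arm(targets="-1 0 0 -0.002 0 0 0")

```text
clock: 11.05
eef_pos: [0.483, -0.1097, 0.0229]
tool_rot: [0.147, 0.989, -0.0, 0.0]
ft_force: [0.4, -0.3, 0.3]
grip_width: -0.0
grasp_force: 0.0
```

Request:
step_arm(targets="-1 0 0 -0.002 0 0 0")

```text
clock: 11.13
eef_pos: [0.4828, -0.1097, 0.0217]
tool_rot: [0.147, 0.989, -0.0, 0.0]
ft_force: [-0.3, 0.6, 3.2]
grip_width: -0.0001
grasp_force: 1.5
```

Request:
step_arm(targets="-1 0 0 -0.002 0 0 0")

```text
clock: 11.22
eef_pos: [0.4829, -0.1097, 0.0208]
tool_rot: [0.147, 0.989, 0.0, 0.0]
ft_force: [-0.6, 0.5, 2.8]
grip_width: -0.0
grasp_force: 1.4
```

Request:
step_arm(targets="-1 0 0 -0.002 0 0 0; -1 0 0 -0.004 0 0 0; -1 0 0 -0.006 0 0 0")

```text
clock: 11.47
eef_pos: [0.4829, -0.1097, 0.0177]
tool_rot: [0.147, 0.989, 0.0, 0.0]
ft_force: [-0.6, 0.4, 3.3]
grip_width: -0.0002
grasp_force: 1.5
```

Request:
step_arm(targets="-1 0 0 -0.002 0 0 0; -1 0 0 -0.004 0 0 0; -1 0 0 -0.006 0 0 0; -1 0 0 -0.006 0 0 0")

```text
clock: 11.8
eef_pos: [0.4829, -0.1097, 0.0144]
tool_rot: [0.147, 0.989, 0.0, 0.0]
ft_force: [0.2, 0.7, 1.1]
grip_width: 0.0001
grasp_force: 0.6
```

Request:
step_arm(targets="-1 0 0 0.04 0 0 0; -1 0 0 0.1 0 0 0; -1 0 0 0.18 0 0 0; -1 0 0 0.26 0 0 0; -1 -0.06 0 0.3 0 0 0; -1 -0.1 0 0.3 0 0 0; -1 -0.1 0 0.3 0 0 0; -1 -0.1 0 0.3 0 0 0")

```text
clock: 12.47
eef_pos: [0.4321, -0.1098, 0.1648]
tool_rot: [0.148, 0.989, -0.0, 0.0]
ft_force: [0.7, -0.6, 0.4]
grip_width: 0.0001
grasp_force: 0.0
```

```bash
python3 w.py; python3 k.py 270 265 20 34 185|sed -n 10,30p;python3 - <<'E'
from h import *
im=bot.camera("top");cv2.imwrite("pics/tend.png",im[:,:,::-1])
for c,l in blobs(im,60).items(): print(c,l)
a=cv2.imread("pics/top0.png")[:,:,::-1].copy();print({c:l for c,l in blobs(a,60).items()})
E
```

```text
12.4667 [ 0.43207913 -0.10979398  0.16477034] [ 0.71860887 -0.5705146   0.39287874] [-0.25  0.16 -0.21  1.2  -0.    0.05]
yellow [565.5, 151.7] [35, 34, 879] [0.4675 0.1383 0.047 ] [0.4703 0.1447 0.039 ]
blue [285.7, 28.9] [31, 70, 1302] [ 0.2825 -0.0943  0.047 ] [ 0.28   -0.0944  0.039 ]
blue [92.3, 152.7] [26, 29, 316] [ 0.3306 -0.3145  0.047 ] [ 0.3295 -0.3208  0.039 ]
blue [212.9, 237.8] [31, 29, 691] [ 0.4506 -0.2342  0.047 ] [ 0.4529 -0.2382  0.039 ]
green [333.4, 227.9] [30, 25, 333] [ 0.4778 -0.106   0.047 ] [ 0.4808 -0.1064  0.039 ]
red [419.2, 189.0] [34, 33, 851] [ 0.4625 -0.0092  0.047 ] [ 0.4651 -0.0069  0.039 ]
253 ..............................
254 ..............................
255 ..............................
256 ..............................
257 ..............................
258 ..............................
259 ..............................
260 ...........####...............
261 ........##########............
262 .......############...........
263 ......##############..........
264 .....################o........
265 ....o################o........
266 ....o###############.o........
267 ....o###############oo........
268 .....o#############oo.........
269 .....oo.#########.oo..........
270 ......oooo.....oooo...........
271 oo......oooooooo..............
272 ooo...........................
273 oooo..........................
yellow [([230.5, 217.5], [14, 14, 146])]
blue []
green []
red [([456.9, 182.1], [19, 18, 260]), ([291.0, 218.0], [13, 13, 137])]
{'yellow': [([230.2, 217.2], [14, 13, 141])], 'blue': [([382.3, 219.8], [12, 12, 112])], 'green': [], 'red': [([456.9, 182.7], [19, 18, 265]), ([291.0, 218.1], [13, 13, 139])]}
```

```bash
python3 -c "
from workcell import bot
print(bot.job_done())"
```

```text
the job is handed in; nothing more can be done
None
```

I pressed yellow, then blue, then green, each about 7 mm past first contact at about 3 N, and handed the job in at about 12.5 s with the arm clear. I didn't touch the red switch. The camera confirmed yellow staying down; blue and green I judged from force and travel only.

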